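# Pin back the band sealer's sprung tension arm

## Robot

A 6-joint arm with a two-finger parallel gripper is mounted at the origin on the work surface. World frame = base frame: x ahead of the robot, y to its left, z up, the work surface at z = 0. Lengths are in m, angles in rad, forces in N, time in s.
With the tool pointing down it reaches from about 0.375 to 0.975 m from the base axis. Payload 3.8 kg.
Tool frame: the origin (TCP) lies midway between the tips of the shut fingers; the grasp point (between the pads) lies 19 mm behind it; z points along the fingers, y is the direction in which the jaws open and shut (so a half turn about z gives the same grasp; the last joint's range is limited). The gripper opens to 85 mm and grips with 20 to 120 N. Pads are 22 mm wide; open, the fingers measure 114 mm over their backs; the gripper's body (76 mm by 85 mm) begins 54 mm behind the grasp point. The pads swing forward as they close: fully open they stand 13 mm farther back than shut.
Start: joints at [1.067, 0.264, 1.604, -0, 1.274, -0.037], TCP at [0.304, 0.603, 0.231] pointing down, gripper open.
Joint ranges: [-2.63, 2.63], [-0.94, 2.18], [0.31, 2.57], [-1.31, 4.45], [0, 2.66], [-2.55, 2.55]. Speed limits (rad/s): [2.57, 2.57, 3.14, 3.14, 3.14, 3.14].

## Interface

Orientations are given as a rotation vector (axis times angle).
In Python, from workcell import bot gives the robot as it stands. The module is installed in compiled form; this text tells all that it offers.
- The arm moves only by the tool move_arm, never from a script. Its argument "steps" is a list of rows, each a list of 5 numbers: the shift along the tool's x, y, z in mm, then the turn about the tool's z in degrees, then the opening in per cent of the stroke, from 0 (shut) to 100 (fully open). In form: [[tx, ty, tz, turn, claw], ...]. A call has 1 to 20 rows; each row is the pose to reach, as a shift and turn from the pose commanded when the call began, along the tool's axes at that moment; what a row does not reach only later rows make up. A row lasts 1/10 s, in which the tool goes at most 50 mm and 8.59 degrees, less where a joint would pass 70% of its speed; a pose out of reach is approached as far as the arm can. A call with a gripper value outside its range is refused whole. The fingers move at their own pace and stop on an object; "newtons" is the grip in N (left out, the last holds). Time passes only in rows, so rows that repeat a pose let the fingers close. It gives the time, the measured TCP pose, the force and the opening at its end, in the units of the state.
- bot.read_state(): the state, without advancing time (a new reading comes with each control period).
- bot.read_camera(name): name is "scene" or "top" or "wrist"; returns a dict with "pixels" (420x560x3 uint8, red, green, blue), "depth" (420x560 float32, m along the optical axis (not along the pixel's ray), 0 where there is no reading), "fovy" (degrees; the focal length in pixels is half the picture's height over the tangent of half this angle, whatever the lens; pixels are square), "cx", "cy" (the principal point, pixels), "xyz" and "attitude" of the camera in the world. Camera axes: x right, y up, looking along -z (the intrinsics and any distortion apply to the point x, -y, -z); pixel columns grow to the right and rows downward; lengths in m; the calibration is good to about 2 mm. A picture is of the moment at which its call begins.
- bot.finish_job(): hands the job in, once; it reports no verdict.
The state is a dict: "time": time; "q": joint angles; "joint_vel": joint speeds; "joint_torque": joint torques, N m; "tool_pos": TCP position; "tcp_rot": TCP orientation; "wrist_force": force on the tool from outside, world axes, zero at the start; "torque": the same for the moment, N m; "width": opening from 0.0 (shut) to 1.0 (fully open).
Only numpy, scipy, OpenCV 4.12 (cv2) and the standard library are available. Lean on these libraries where they do the work, as an engineer would, in place of code of your own. Each camera call takes 0.05 s, during which the arm holds its last target.

## Task

The pouch sealer's band is off and its cover is open: lock its sprung tension arm back so that a new band can be slipped on. Take the locking pin from the service block, put it through the hole in the tension arm, and with the pin as your lever swing the arm gently against its spring until you feel the lock hole in the plate beneath, then drop the pin fully home so that it alone holds the arm. Use a light hand, do not force the pin against the plate or the arm against its end stop, and leave the T-handle key and the bottle where they are.

Things in the scene. Friction and masses are not known exactly. Their poses are not given: they have to be found in the camera images.
- pin_grip (a point): middle of the black ribbed grip (18 mm dia., 44 mm tall) of the loose, upright locking pin, on its axis, 30 mm above the underside of its collar (22 mm dia., 4 mm thick), 56 mm above its tip, 18 mm below its top. Weighs about 80 g. At the start it stands in one of the service block's two holes, shaft sunk 26 mm, collar on the block; lift it straight out
- pin_tip (a point): tip of the pin's 10 mm steel shaft, on its axis; z runs up the pin to the grip. The shaft is 26 mm long below the collar; its nose tapers over the last 4 mm to 6 mm wide
- block: fixed grey service block, 130 (x) x 50 (y) x 45 mm high, origin at the centre of its underside; two holes 70 mm apart along its x hold the pin and the T-handle key, either way round, with 2 mm play
- sealer: the fixed pouch sealer, cover off: 260 (x) x 460 (y) mm, deck 85 mm above the bench; origin at the centre of its underside. The arm's pivot is at x 45, y 130 mm; nothing on the deck rises more than 62 mm. On the deck under the arm, with a 2 mm gap, lies a dark steel lock plate 14 mm thick with one lock hole: 11.5 mm dia., 14 mm deep, 80 mm from the pivot
- lever_hole (a point): centre of the top rim of the hole (11.5 mm dia., 12 mm deep, right through) in the tension arm, a flat steel bar, 80 mm from the pivot; x points from the pivot along the arm, z up. 54 mm further out stands the tension wheel (50 mm dia., 27 mm above the arm). A pin put through stands on the lock plate, its tip 14 mm below this point; fully home, collar on the arm, 26 mm below
- lever_pivot (a point): the arm's pivot axis at the height of the arm's top; the spring is coiled round it and its stud rises 24 mm above the arm
- tension_arm (a joint): arm angle, rad: 0 at rest on its stop, grows as it swings clockwise seen from above; end stop at 0.80, keep off it. The spring drives it back to 0, with 4 N at the arm's hole at rest, 7.5 N near locking. The plate is adjustable: the lock hole lines up anywhere from 0.40 to 0.70; feel for it, leaning on the pin with 3 to 8 N; it drops 12 mm there. Over 35 N mars the plate, over 45 N the arm
- t_key_mid (a point): middle of the T-handle key in the block's other hole (9 mm shaft, black cross-bar 70 mm long, 14 mm thick, its top 66 mm above the block); leave it alone
- oil_mid (a point): 55 mm up the axis of a small upright bottle, 48 mm dia., 115 mm tall; leave it alone
Not all that is in view belongs to the job. Leave any red or yellow look-alike of the part that bears pin_grip alone.

How it is judged:
On the way, in this order (a step that is already met when the one before it is completed fails the run):
1. the pin stands in the hole of the tension arm (z of pin_tip in the frame of lever_hole below -0.008 m and horizontal distance between pin_tip and lever_hole below 0.005 m), for 0.1 s.
2. the arm is swung back against its spring with the pin in its hole (value of joint tension_arm above 0.33 rad and z of pin_tip in the frame of lever_hole below -0.008 m and horizontal distance between pin_tip and lever_hole below 0.006 m), for 0.1 s.
At the end, for the whole second after the job is handed in: the pin is fully home through the arm into the lock plate (its tip at least 23.5 mm below the top of the arm's hole, within 6 mm of its axis and 0.2 rad of upright), and holds the arm, at rest, between 0.33 and 0.77 rad (z of pin_tip in the frame of lever_hole below -0.0235 m and horizontal distance between pin_tip and lever_hole below 0.006 m and angle between the z axis of pin_tip and the z axis of lever_hole, either way round below 0.2 rad and value of joint tension_arm between 0.33 and 0.77 rad and velocity of joint tension_arm between -0.05 and 0.05 rad/s and angular speed of pin below 0.2 rad/s); the robot touches nothing.
It fails at once if the pin is forced against the lock plate (over 35 N) (contact force between pin and lock_plate above 35 N).
It fails at once if the pin is forced against the arm, or the arm against its end stop (over 45 N) (contact force between pin and tension_arm above 45 N).
It fails at once if the arm is driven to its end stop (value of joint tension_arm above 0.78 rad).
It fails at once if the T-handle key or the bottle is disturbed (distance of any of t_key_mid, oil_mid from where it was at the start of the episode above 0.02 m).
It also fails if it takes over 72 s, if anything falls off the work surface, if the arm or the gripper's body presses on something with over 40 N, if the wrist force passes 120 N, or if a joint passes its speed limit or range.

## Working session

There is one attempt and no reset: what is moved stays moved. The work goes in short steps, Python scripts to look and compute and a tool call to move; the robot and the scene stay as the last step left them, time stands still between calls to the robot, and variables do not carry over. Pictures are saved under pics/ and viewed, and the job is handed in when it is done.

Besides the shell and the picture viewer there is one more tool, called as name(argument=value, ...), one argument or row to a line, values as JSON. move_arm: Moves the arm, as the interface text tells. Its arguments: {"type":"object","properties":{"steps":{"type":"array","items":{"type":"array","items":{"type":"number"}}},"newtons":{"type":"number"}},"required":["steps"]}

```bash
mkdir -p pics; cat > h.py <<'E'
import numpy as np,cv2
from workcell import bot
def cam(n,fn):
    c=bot.read_camera(n); cv2.imwrite('pics/'+fn+'.png',c['pixels'][:,:,::-1]); np.savez('pics/'+fn+'.npz',**c); return c
def load(fn): return dict(np.load('pics/'+fn+'.npz',allow_pickle=True))
from scipy.spatial.transform import Rotation as R
def rot(c):
    a=np.array(c['attitude'],float)
    if a.shape==(3,3): return a
    return R.from_rotvec(a).as_matrix()
def cloud(c):
    h,w=c['depth'].shape; f=h/2/np.tan(np.radians(float(c['fovy']))/2)
    v,u=np.mgrid[:h,:w]; d=c['depth']
    p=np.stack([(u-float(c['cx']))/f*d,-(v-float(c['cy']))/f*d,-d],-1)
    P=p@rot(c).T+np.array(c['xyz']); P[d==0]=np.nan; return P
E
python3 - <<'E'
from h import *
for n in ['scene','top','wrist']:
    c=cam(n,n+'0'); print(n,[ (k,c[k]) for k in c if k not in('pixels','depth')])
print(bot.read_state())
E
```

```text
scene [('fovy', 43.28122358929364), ('cx', 281.01508770280026), ('cy', 201.7207615881359), ('xyz', array([ 1.04954236, -0.56231128,  0.90582901])), ('attitude', array([0.68616316, 0.29154519, 0.73908855]))]
top [('fovy', 52.9564865351307), ('cx', 279.46028255751304), ('cy', 212.33109491338388), ('xyz', array([ 0.3675719 , -0.06523161,  1.03336076])), ('attitude', array([ 0.14868876, -0.12000302, -1.57568073]))]
wrist [('fovy', 61.56313611878837), ('cx', 275.44968871981234), ('cy', 201.83089634919972), ('xyz', array([0.23828288, 0.63672275, 0.37370112])), ('attitude', array([-0.26160536, -0.15742715,  1.09595243]))]
{'time': 0.15, 'q': array([ 1.06706507e+00,  2.64605931e-01,  1.60509464e+00,  7.24079940e-06,
        1.27370053e+00, -3.68920394e-02]), 'joint_vel': array([ 0.00078198, -0.00145111, -0.00525914,  0.00074879, -0.00116981,
       -0.00134687]), 'joint_torque': array([-4.55090167e-04, -5.15906847e+01, -3.67959309e+01, -8.14298960e-05,
        8.12960177e-03, -4.14334704e-05]), 'tool_pos': array([0.30350725, 0.60226288, 0.23021208]), 'tcp_rot': array([-7.26558145e-01, -3.05591791e+00,  2.73421599e-03]), 'wrist_force': array([ 0.04856085,  0.30135572, -0.10102878]), 'torque': array([ 0.00408258,  0.03659505, -0.02068059]), 'width': 0.9970387550220917}
```

View pics/scene0.png

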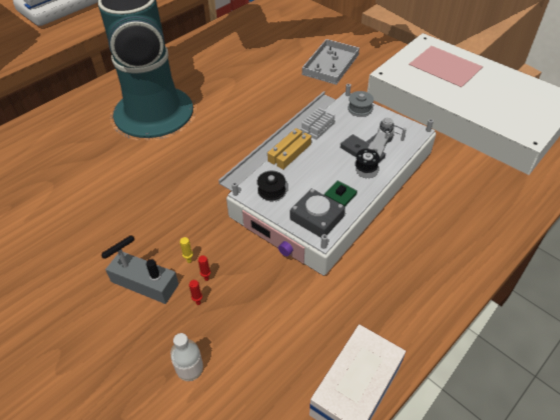

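View pics/top0.png

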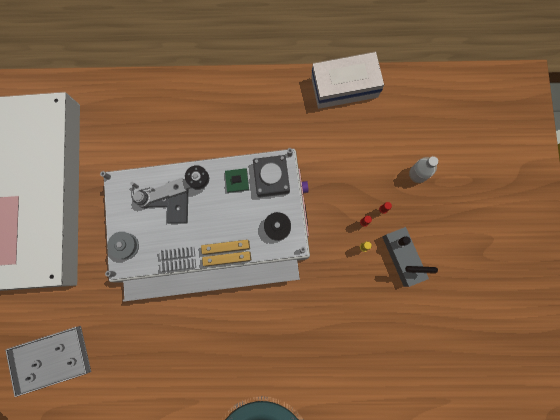

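View pics/wrist0.png

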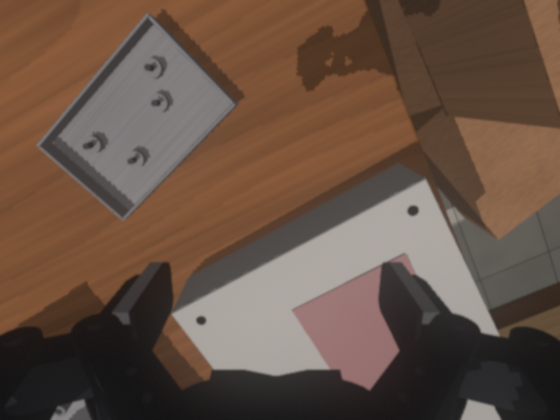

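The scene view shows the pin in the block at about (153,268) and the key's bar at (118,246). In the top view the pin is at (404,241), the tension arm runs from its pivot at (140,197) to its wheel at (197,177), and the lock plate is at (177,207). Next I measure these.

```bash
python3 - <<'E'
from h import *
for fn,pts in [('top0',[(404,241),(404,238),(421,270),(392,240),(415,280),(405,262),(197,177),(140,197),(163,190),(178,186),(170,188),(428,165),(110,175),(300,155)]),('scene0',[(153,266),(153,275),(118,246),(145,283),(367,159),(387,126),(377,143)])]:
    c=load(fn);P=cloud(c)
    for u,v in pts: print(fn,(u,v),P[v,u].round(4))
c=load('top0');i=c['pixels'][:,:,::-1]
a=cv2.resize(i[150:240,95:215],None,fx=6,fy=6,interpolation=cv2.INTER_CUBIC);cv2.imwrite('pics/t_arm.png',a)
b=cv2.resize(i[190:300,345:455],None,fx=5,fy=5,interpolation=cv2.INTER_CUBIC);cv2.imwrite('pics/t_blk.png',b)
c=load('scene0');i=c['pixels'][:,:,::-1]
cv2.imwrite('pics/s_arm.png',cv2.resize(i[85:185,320:440],None,fx=6,fy=6,interpolation=cv2.INTER_CUBIC))
E
```

```text
top0 (404, 241) [ 0.4621 -0.3249  0.0946]
top0 (404, 238) [ 0.469  -0.3258  0.0927]
top0 (421, 270) [ 0.3975 -0.3539  0.1086]
top0 (392, 240) [ 0.4698 -0.3112  0.0435]
top0 (415, 280) [ 0.3768 -0.3586  0.045 ]
top0 (405, 262) [ 0.4182 -0.3379  0.0455]
top0 (197, 177) [0.6022 0.1305 0.1403]
top0 (140, 197) [0.5595 0.255  0.1374]
top0 (163, 190) [0.5804 0.2126 0.1125]
top0 (178, 186) [0.5887 0.1785 0.1145]
top0 (170, 188) [0.5851 0.1974 0.111 ]
top0 (428, 165) [ 0.6331 -0.3862  0.1043]
top0 (110, 175) [0.6242 0.3471 0.0846]
top0 (300, 155) [ 0.6927 -0.1003  0.0026]
scene0 (153, 266) [ 0.4754 -0.3313  0.0907]
scene0 (153, 275) [ 0.4716 -0.3354  0.0612]
scene0 (118, 246) [ 0.4049 -0.3557  0.1106]
scene0 (145, 283) [ 0.4662 -0.3534  0.0476]
scene0 (367, 159) [0.6126 0.1247 0.1436]
scene0 (387, 126) [0.5685 0.2551 0.1271]
scene0 (377, 143) [0.579  0.2079 0.1131]
```

View pics/t_arm.png

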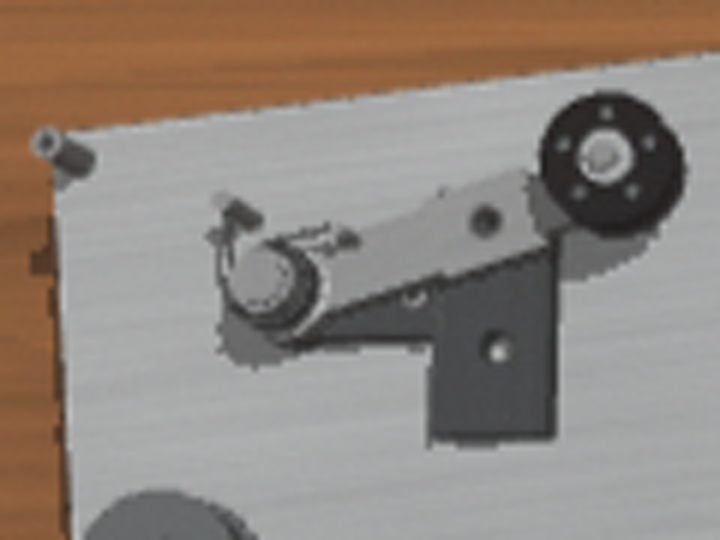

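View pics/t_blk.png

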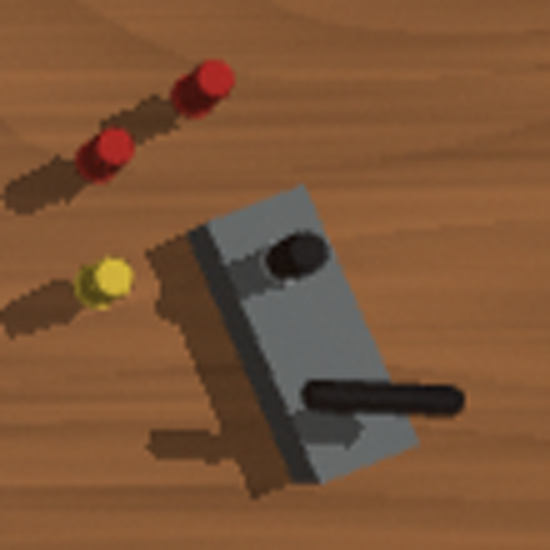

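View pics/s_arm.png

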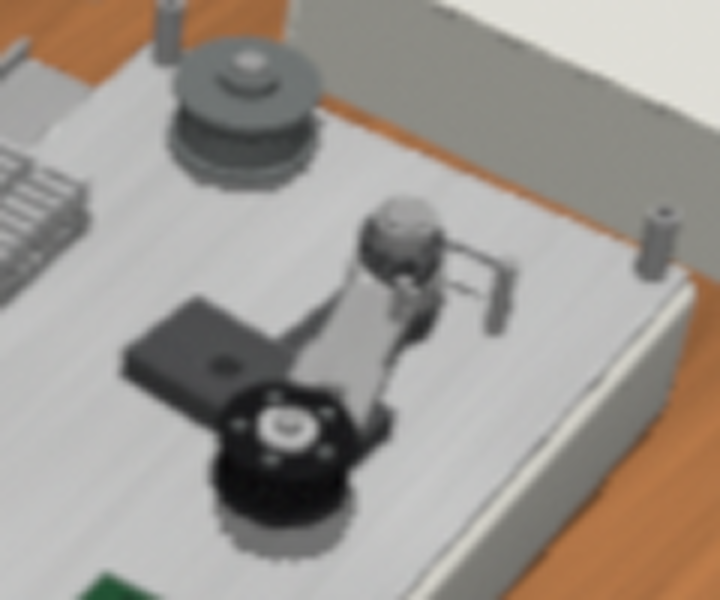

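```bash
cat >> h.py <<'E'
def ray(c,u,v,z):
    h=c['depth'].shape[0]; f=h/2/np.tan(np.radians(float(c['fovy']))/2)
    d=rot(c)@np.array([(u-float(c['cx']))/f,-(v-float(c['cy']))/f,-1]); o=np.array(c['xyz'])
    return o+d*(z-o[2])/d[2]
def zp(X,Y,s,x0,y0): return (X+.5)/s-.5+x0,(Y+.5)/s-.5+y0
E
python3 - <<'E'
from h import *
c=load('top0')
q={}
for n,X,Y,z in [('stud',262,278,.137),('hole',486,220,.113),('wheel',605,155,.140),('lock',498,347,.099)]:
    q[n]=ray(c,*zp(X,Y,6,95,150),z); print('top',n,q[n].round(4), np.linalg.norm((q[n]-q['stud'])[:2]).round(4))
a=q['hole']-q['stud'];b=q['lock']-q['stud'];w=q['wheel']-q['stud']
an=lambda v:np.arctan2(v[1],v[0]); print('ang',an(a),an(w),an(b),an(a)-an(b))
# two yellow etc: pin top
for n,X,Y,z in [('pintop',312,248,.045+.048),('bar',383,397,.111)]:
    print(n,ray(c,*zp(X,Y,5,345,190),z).round(4))
for n,X,Y in [('c1',305,186),('c2',418,442),('c3',322,483),('c4',207,222)]:
    print(n,ray(c,*zp(X,Y,5,345,190),.045).round(4))
c=load('scene0')
q={}
for n,X,Y,z in [('stud',403,212,.137),('wheel',289,427,.140),('lock',229,366,.099)]:
    q[n]=ray(c,*zp(X,Y,6,320,85),z); print('scene',n,q[n].round(4), np.linalg.norm((q[n]-q['stud'])[:2]).round(4))
E
```

```text
top stud [0.5621 0.2591 0.137 ] 0.0
top hole [0.5886 0.1843 0.113 ] 0.0793
top wheel [0.6059 0.1342 0.14  ] 0.1324
top lock [0.5427 0.1819 0.099 ] 0.0796
ang -1.2305815552314803 -1.2333988641120925 -1.817003137224599 0.5864215819931187
pintop [ 0.4662 -0.3322  0.093 ]
bar [ 0.3995 -0.3537  0.111 ]
c1 [ 0.5005 -0.3443  0.045 ]
c2 [ 0.3811 -0.3891  0.045 ]
c3 [ 0.3629 -0.344   0.045 ]
c4 [ 0.4839 -0.2975  0.045 ]
scene stud [0.5615 0.2612 0.137 ] 0.0
scene wheel [0.6055 0.1367 0.14  ] 0.1321
scene lock [0.5449 0.1847 0.099 ] 0.0783
```

```bash
cat >> h.py <<'E'
def shift(target,yaw=None):
    s=bot.read_state(); M=R.from_rotvec(s['tcp_rot']).as_matrix()
    t=M.T@(np.array(target)-s['tool_pos'])*1000
    y0=np.degrees(np.arctan2(M[1,1],M[0,1]))
    print('shift mm',t.round(1),'yaw now',y0.round(2),'turn',None if yaw is None else round(y0-yaw,2),'tilt',np.degrees(np.arccos(-M[2,2])).round(2), 't',s['time'],'F',s['wrist_force'].round(2),'w',round(s['width'],3))
E
python3 - <<'E'
from h import *
c=load('top0')
for n,X,Y in [('yel',114,278),('red1',118,147),('red2',215,80)]: print(n,ray(c,*zp(X,Y,5,345,190),.05).round(4))
shift([.55,.1,.23]); shift([.4655,-.332,.19],-69.4)
E
```

```text
yel [ 0.4576 -0.2519  0.05  ]
red1 [ 0.5192 -0.2565  0.05  ]
red2 [ 0.5507 -0.3035  0.05  ]
shift mm [-446.2 -337.6    0.8] yaw now 63.25 turn None tilt 0.1 t 0.15 F [ 0.05  0.3  -0.1 ] w 0.997
shift mm [-565.1 -761.3   41.5] yaw now 63.25 turn 132.65 tilt 0.1 t 0.15 F [ 0.05  0.3  -0.1 ] w 0.997
```

move_arm(
  steps=[
    [-45,-34,0,8,60],
    [-90,-68,0,16,60],
    [-135,-102,0,24,60],
    [-180,-136,0,32,60],
    [-225,-170,0,40,60],
    [-270,-204,0,48,60],
    [-315,-238,0,56,60],
    [-360,-275,0,64,60],
    [-405,-310,0,72,60],
    [-446,-338,0,80,60],
    [-460,-380,5,88,60],
    [-475,-430,10,96,60],
    [-490,-480,14,104,60],
    [-505,-530,18,112,60],
    [-520,-580,22,120,60],
    [-530,-630,26,126,60],
    [-545,-680,30,132,60],
    [-555,-725,36,132.6,60],
    [-565,-761,41,132.6,60],
    [-565,-761,41,132.6,60],
  ],
)

```text
time: 2.15
tool_pos: [0.4647, -0.3333, 0.1899]
tcp_rot: [3.091, 0.562, -0.0]
wrist_force: [-0.2, -0.1, 0.2]
width: 0.602
```

```bash
python3 - <<'E'
from h import *
shift([.4655,-.332,.19],-69.4)
c=cam('wrist','w1'); P=cloud(c); print(c['xyz'],rot(c)[:,2]); shift([.4655,-.332,.19],-69.4)
E
```

```text
shift mm [ 1.2 -0.9 -0.1] yaw now -69.39 turn 0.01 tilt 0.01 t 2.15 F [-0.24 -0.08  0.22] w 0.602
[ 0.53312714 -0.30617431  0.33348063] [0.27008678 0.1013303  0.95748906]
shift mm [ 4.6 -5.7 -1. ] yaw now -69.52 turn -0.12 tilt 0.29 t 2.2 F [ 0.1  -4.14 -0.53] w 0.601
```

View pics/w1.png

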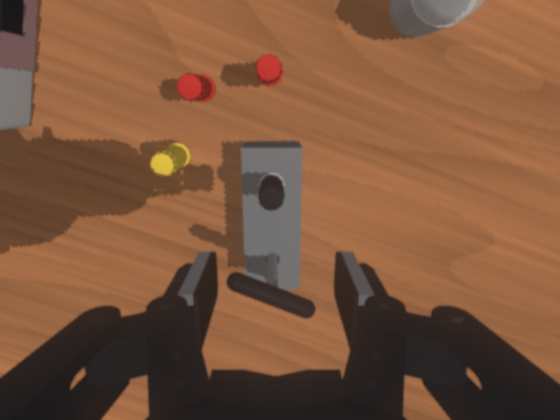

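```bash
python3 - <<'E'
from h import *
import time
c=cam('wrist','w2'); P=cloud(c); shift([.4655,-.332,.19],-69.4)
m=(P[...,2]>.085)&(P[...,2]<.1)&(np.linalg.norm(P[...,:2]-[.466,-.332],axis=-1)<.03)
v,u=np.nonzero(m);print(len(u),u.mean(),v.mean(),P[m].mean(0),P[m].min(0),P[m].max(0))
i=c['pixels'][:,:,::-1]
cv2.imwrite('pics/w2z.png',cv2.resize(i[135:300,215:325],None,fx=5,fy=5,interpolation=cv2.INTER_CUBIC)[:600])
E
```

```text
shift mm [ 2.8 -2.8 -0.8] yaw now -69.65 turn -0.25 tilt 0.11 t 2.25 F [0.28 0.62 0.57] w 0.597
539 263.5139146567718 191.85157699443414 [ 0.46775278 -0.32723316  0.09314168] [ 0.4581322  -0.33682622  0.08515061] [ 0.47612655 -0.31817758  0.09616884]
```

View pics/w2z.png

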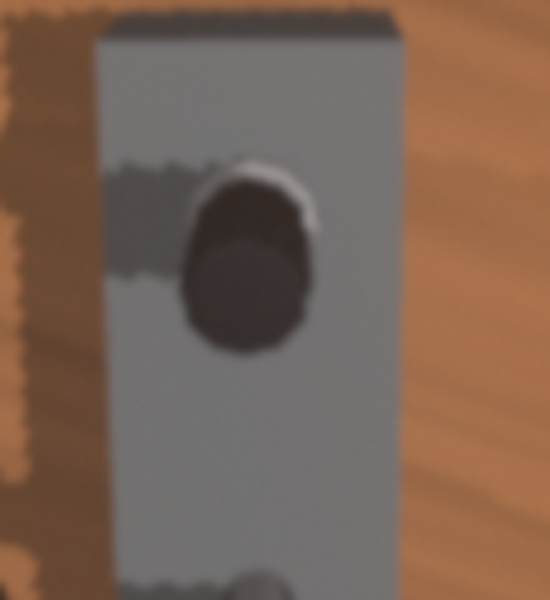

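Pin top is at about (264,194), centred in the block. The arm was still settling, so I'll let it stop and measure again.

move_arm(
  steps=[
    [0,0,0,0,60],
    [0,0,0,0,60],
    [0,0,0,0,60],
  ],
)

```text
time: 2.55
tool_pos: [0.4663, -0.3297, 0.1904]
tcp_rot: [-3.09, -0.566, -0.0]
wrist_force: [0.2, -0.6, 0.4]
width: 0.603
```

```bash
python3 - <<'E'
from h import *
shift([.4655,-.332,.19],-69.4)
c=cam('wrist','w3'); P=cloud(c)
m=(P[...,2]>.088)&(P[...,2]<.1)&(np.linalg.norm(P[...,:2]-[.466,-.332],axis=-1)<.03)
v,u=np.nonzero(m);print(len(u),u.mean(),v.mean(),np.median(P[m],0),P[m].min(0),P[m].max(0),ray(c,u.mean(),v.mean(),.093))
i=c['pixels'][:,:,::-1]
cv2.imwrite('pics/w3z.png',cv2.resize(i[135:255,215:325],None,fx=5,fy=5,interpolation=cv2.INTER_CUBIC))
E
```

```text
shift mm [-1.5  1.8  0.4] yaw now -69.25 turn 0.15 tilt 0.02 t 2.55 F [ 0.21 -0.56  0.4 ] w 0.603
503 274.6580516898608 200.56461232604374 [ 0.46765049 -0.32712309  0.09377095] [ 0.45815365 -0.33680859  0.08804038] [ 0.47595171 -0.31826479  0.09579657] [ 0.46739966 -0.32725247  0.093     ]
```

View pics/w3z.png

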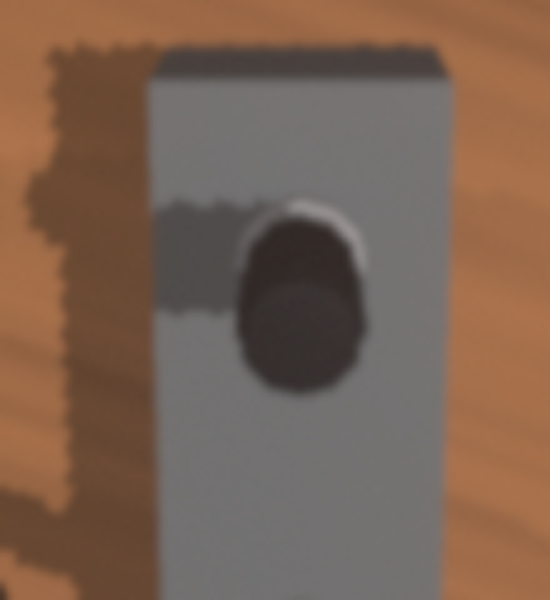

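```bash
python3 - <<'E'
from h import *
c=load('w3')
for n,X,Y,z in [('pintop',301,340,.093),('c1',452,78,.045),('c4',148,78,.045)]: print(n,ray(c,*zp(X,Y,5,215,135),z).round(4))
for f in ['scene0','top0','w3']:
    c=load(f);P=cloud(c)
    m=(P[...,2]>.088)&(P[...,2]<.1)&(np.linalg.norm(P[...,:2]-[.466,-.332],axis=-1)<.03)
    print(f,m.sum(),np.median(P[m],0),P[m].min(0),P[m].max(0))
c=load('scene0');i=c['pixels'][:,:,::-1]
cv2.imwrite('pics/s_blk.png',cv2.resize(i[220:320,90:220],None,fx=6,fy=6,interpolation=cv2.INTER_CUBIC))
c=cam('top','t2');i=c['pixels'][:,:,::-1]
shift([.4655,-.332,.19],-69.4)
cv2.imwrite('pics/t2z.png',cv2.resize(i[190:310,330:460],None,fx=5,fy=5,interpolation=cv2.INTER_CUBIC))
E
```

```text
pintop [ 0.466  -0.3279  0.093 ]
c1 [ 0.5031 -0.3402  0.045 ]
c4 [ 0.4855 -0.2936  0.045 ]
scene0 71 [ 0.46814092 -0.33016418  0.09252664] [ 0.45791859 -0.33872463  0.08809207] [ 0.47565414 -0.32066828  0.09616349]
top0 49 [ 0.46452241 -0.33052606  0.09236635] [ 0.45572732 -0.33988864  0.08842903] [ 0.47156304 -0.3229888   0.09709052]
w3 503 [ 0.46765049 -0.32712309  0.09377095] [ 0.45815365 -0.33680859  0.08804038] [ 0.47595171 -0.31826479  0.09579657]
shift mm [-1.6  1.7  0.6] yaw now -69.23 turn 0.17 tilt 0.02 t 2.65 F [0.46 0.49 0.14] w 0.601
```

View pics/s_blk.png

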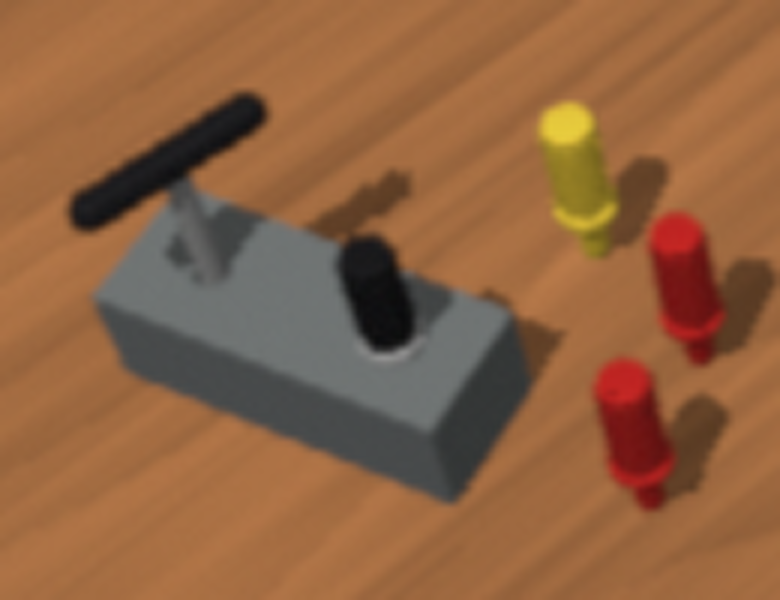

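View pics/t2z.png

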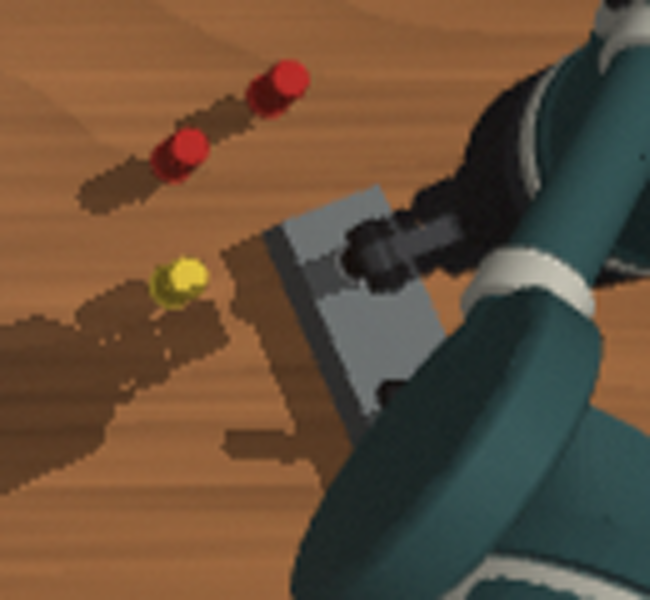

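move_arm(
  steps=[
    [0,0,25,0,60],
    [0,0,60,0,60],
    [0,0,95,0,60],
    [0,0,115,0,60],
    [0,0,127,0,60],
    [0,0,133,0,60],
    [0,0,133,0,60],
    [0,0,133,0,60],
  ],
)

```text
time: 3.45
tool_pos: [0.4669, -0.3316, 0.0586]
tcp_rot: [3.089, 0.563, 0.002]
wrist_force: [-0.0, 0.1, 0.1]
width: 0.599
```

```bash
python3 - <<'E'
from h import *
shift([.466,-.330,.056],-69.4)
c=cam('wrist','w4');c=cam('scene','s4');i=c['pixels'][:,:,::-1]
cv2.imwrite('pics/s4z.png',cv2.resize(i[200:320,80:220],None,fx=5,fy=5,interpolation=cv2.INTER_CUBIC))
E
```

```text
shift mm [-0.3 -1.8  2.6] yaw now -69.33 turn 0.07 tilt 0.13 t 3.45 F [-0.04  0.1   0.08] w 0.599
```

View pics/w4.png

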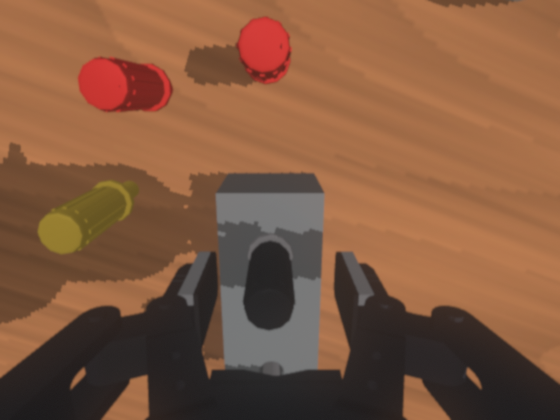

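View pics/s4z.png

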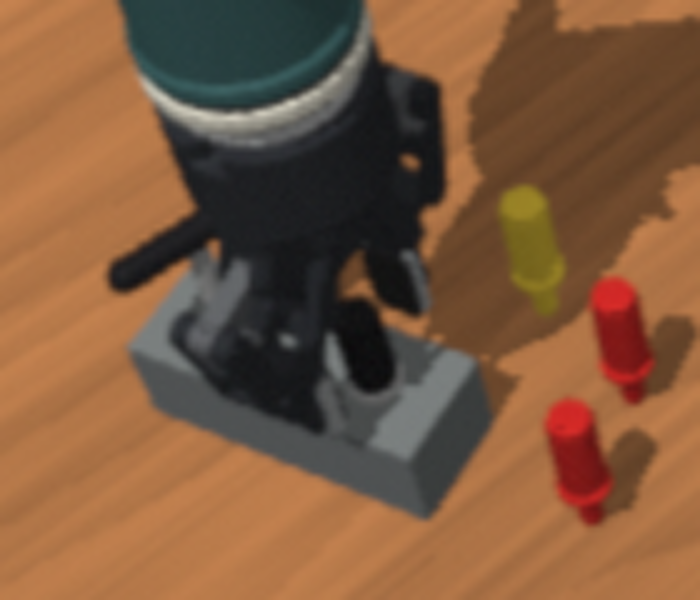

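The fingers straddle the pin at (269,285), whose centre lies slightly to the tool's -y side. I'll correct for that, then close.

move_arm(
  steps=[
    [0,-1.5,2.5,0,60],
    [0,-1.5,2.5,0,60],
    [0,-1.5,2.5,0,40],
    [0,-1.5,2.5,0,25],
    [0,-1.5,2.5,0,15],
    [0,-1.5,2.5,0,10],
    [0,-1.5,2.5,0,5],
    [0,-1.5,2.5,0,0],
    [0,-1.5,2.5,0,0],
    [0,-1.5,2.5,0,0],
    [0,-1.5,2.5,0,0],
  ],
  newtons=60,
)

```text
time: 4.65
tool_pos: [0.4655, -0.3298, 0.055]
tcp_rot: [3.09, 0.563, 0.0]
wrist_force: [-0.2, 0.8, 3.1]
width: 0.196
```

```bash
python3 - <<'E'
from h import *
shift([.466,-.330,.056],-69.4)
print(bot.read_state()['wrist_force'],bot.read_state()['torque'])
E
```

```text
shift mm [ 0.4  0.3 -1. ] yaw now -69.34 turn 0.06 tilt 0.03 t 4.65 F [-0.2   0.77  3.11] w 0.196
[-0.20390418  0.76914671  3.1075069 ] [ 0.00365109  0.10818082 -0.03519716]
```

move_arm(
  steps=[
    [0,0,-4,0,0],
    [0,0,-12,0,0],
    [0,0,-22,0,0],
    [0,0,-32,0,0],
    [0,0,-50,0,0],
    [0,0,-75,0,0],
    [0,0,-100,0,0],
    [0,0,-125,0,0],
    [0,0,-150,0,0],
    [0,0,-170,0,0],
    [0,0,-175,0,0],
    [0,0,-175,0,0],
  ],
)

```text
time: 5.85
tool_pos: [0.4658, -0.3301, 0.2313]
tcp_rot: [3.089, 0.563, 0.003]
wrist_force: [-0.3, 0.6, -1.7]
width: 0.196
```

```bash
python3 - <<'E'
from h import *
c=cam('wrist','w5');c=cam('scene','s5');i=c['pixels'][:,:,::-1]
cv2.imwrite('pics/s5z.png',cv2.resize(i[140:320,60:240],None,fx=3.3,fy=3.3,interpolation=cv2.INTER_CUBIC))
shift([.46,.0,.23],3)
E
```

```text
shift mm [ 111.7 -309.7   -0.9] yaw now -69.34 turn -72.34 tilt 0.09 t 5.95 F [ 0.4   0.11 -1.51] w 0.197
```

View pics/w5.png

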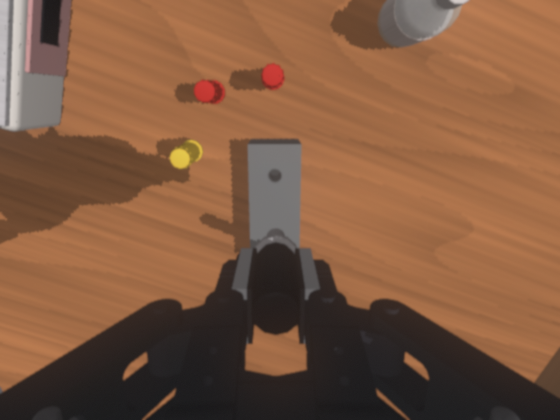

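View pics/s5z.png

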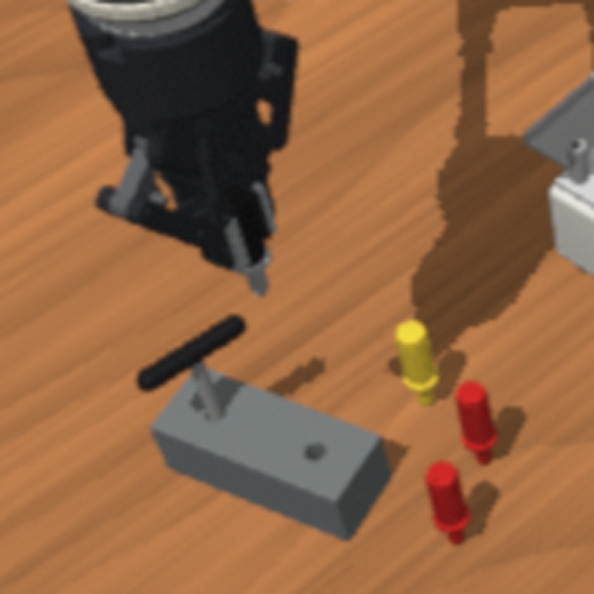

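```bash
python3 - <<'E'
from h import *
shift([.5886,.1843,.231],3)
c=load('s5');
i=c['pixels'][:,:,::-1]
cv2.imwrite('pics/s5t.png',cv2.resize(i[205:245,115:165],None,fx=12,fy=12,interpolation=cv2.INTER_CUBIC))
E
```

```text
shift mm [ 297.1 -436.8   -1.9] yaw now -69.34 turn -72.34 tilt 0.09 t 5.95 F [ 0.4   0.11 -1.51] w 0.197
```

View pics/s5t.png

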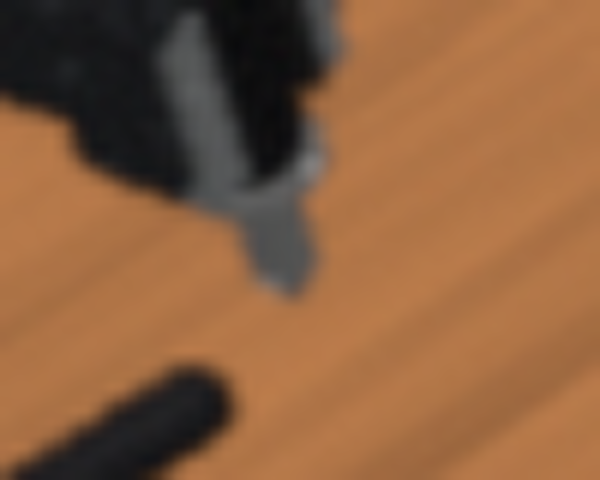

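```bash
python3 - <<'E'
from h import *
c=load('s5'); t=ray(c,*zp(288,287,12,115,205),.195); print(t)
s=bot.read_state();M=R.from_rotvec(s['tcp_rot']).as_matrix();print((M.T@(t-s['tool_pos'])*1000).round(1))
E
```

```text
[ 0.46684804 -0.33133713  0.195     ]
[ 1.3  2.8 33.8]
```

move_arm(
  steps=[
    [20,-25,0,-8,0],
    [40,-60,0,-16,0],
    [65,-95,0,-24,0],
    [90,-130,0,-32,0],
    [115,-170,0,-40,0],
    [140,-205,0,-48,0],
    [165,-245,0,-56,0],
    [190,-280,0,-64,0],
    [215,-315,0,-70,0],
    [240,-350,0,-72.3,0],
    [260,-385,0,-72.3,0],
    [280,-415,0,-72.3,0],
    [292,-432,0,-72.3,0],
    [297,-437,0,-72.3,0],
    [297,-437,0,-72.3,0],
    [297,-437,0,-72.3,0],
    [297,-437,0,-72.3,0],
    [297,-437,0,-72.3,0],
  ],
)

```text
time: 7.75
tool_pos: [0.589, 0.1828, 0.2298]
tcp_rot: [2.165, 2.276, -0.0]
wrist_force: [-0.1, -0.9, -0.6]
width: 0.193
```

```bash
python3 - <<'E'
from h import *
shift([.5886,.1843,.231],3)
c=cam('wrist','w6');c=cam('scene','s6');i=c['pixels'][:,:,::-1]
cv2.imwrite('pics/s6z.png',cv2.resize(i[50:190,310:450],None,fx=4.2,fy=4.2,interpolation=cv2.INTER_CUBIC))
E
```

```text
shift mm [ 1.6 -0.3 -1.2] yaw now 2.87 turn -0.13 tilt 0.01 t 7.75 F [-0.12 -0.85 -0.63] w 0.193
```

View pics/w6.png

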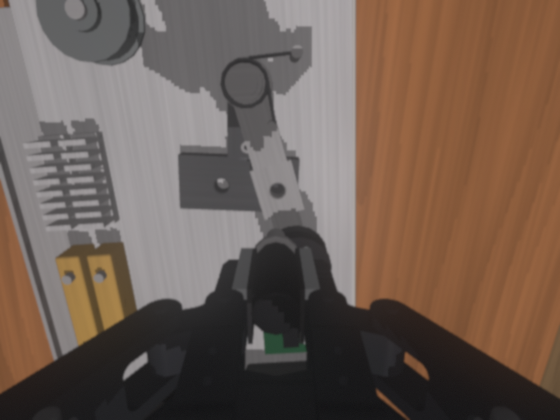

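View pics/s6z.png

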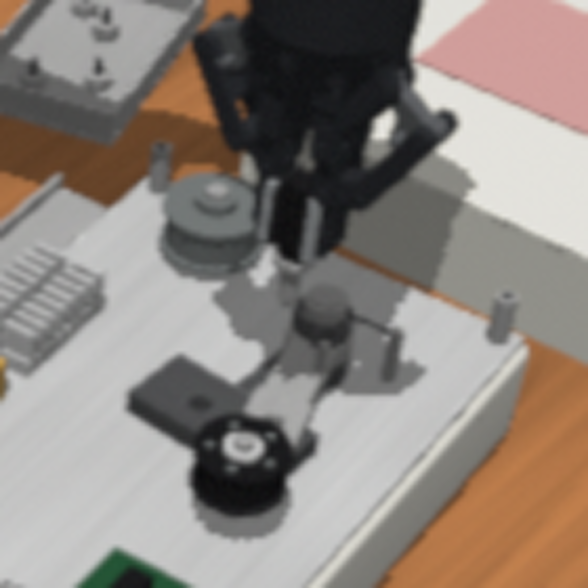

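```bash
python3 - <<'E'
from h import *
for f,(x0,x1,y0,y1) in [('w5',(250,305,150,205)),('w6',(200,300,50,220))]:
    i=load(f)['pixels'][:,:,::-1]
    cv2.imwrite(f'pics/{f}z.png',cv2.resize(i[y0:y1,x0:x1],None,fx=10 if f=='w5' else 6*.58,fy=10 if f=='w5' else 6*.58,interpolation=cv2.INTER_CUBIC))
def dark(f,u,v,r=9,th=None):
    g=cv2.cvtColor(load(f)['pixels'],cv2.COLOR_RGB2GRAY).astype(float)
    s=g[v-r:v+r+1,u-r:u+r+1]; bg=np.median(s); w=np.clip(bg-15-s,0,None)
    n,l,st,ce=cv2.connectedComponentsWithStats((w>0).astype(np.uint8)); k=l[r,r]; w=w*(l==k); yy,xx=np.mgrid[-r:r+1,-r:r+1]
    print(f,k,st[k],bg,g[v,u]); return u+(w*xx).sum()/w.sum(), v+(w*yy).sum()/w.sum()
a=dark('w5',275,175);b=dark('w6',278,190)
print(a,b)
H5=ray(load('w5'),*a,.045);H6=ray(load('w6'),*b,.113);print(H5,H6)
print('stud',ray(load('w6'),245,83,.137),'lock',ray(load('w6'),222,184,.099))
E
```

```text
w5 1 [  2   3  14  13 129] 113.0 75.0
w6 1 [  2   3  14  13 145] 103.0 62.0
(np.float64(274.5326504481434), np.float64(175.66837387964148)) (np.float64(277.3341013824885), np.float64(189.8509984639017))
[ 0.46577075 -0.32817414  0.045     ] [0.58980115 0.18867334 0.113     ]
stud [0.56525663 0.26409924 0.137     ] lock [0.54553927 0.1876124  0.099     ]
```

View pics/w6z.png

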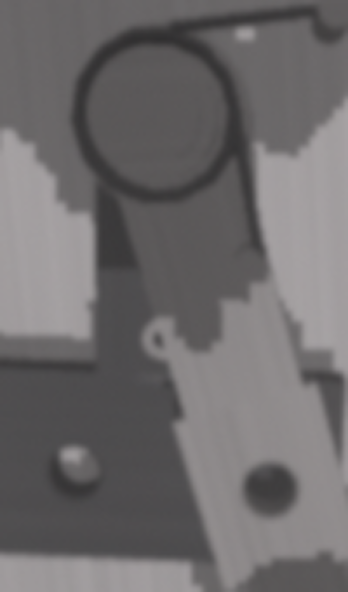

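View pics/w5z.png

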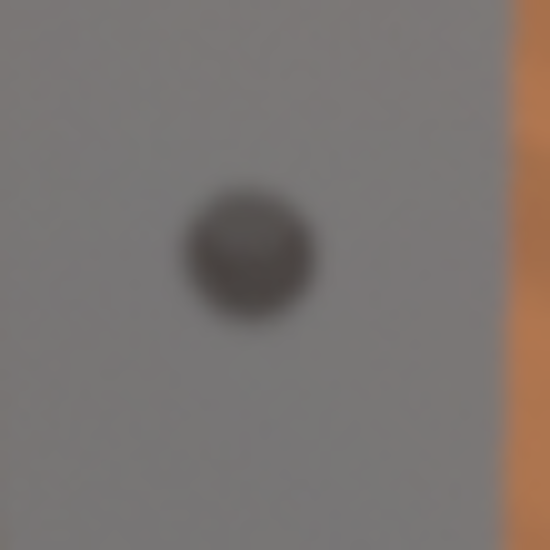

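```bash
python3 - <<'E'
from h import *
shift([.5895,.1873,.165],3)
E
```

```text
shift mm [ 4.1  0.6 65. ] yaw now 2.89 turn -0.11 tilt 0.02 t 7.85 F [-0.28  0.53 -0.06] w 0.194
```

move_arm(
  steps=[
    [2,0.5,15,0,0],
    [4,0.5,30,0,0],
    [4,0.5,45,0,0],
    [4,0.5,57,0,0],
    [4,0.5,63,0,0],
    [4,0.5,65,0,0],
    [4,0.5,65,0,0],
    [4,0.5,65,0,0],
    [4,0.5,65,0,0],
  ],
)

```text
time: 8.75
tool_pos: [0.5901, 0.1882, 0.1658]
tcp_rot: [2.163, 2.277, 0.002]
wrist_force: [-0.2, 0.0, -1.0]
width: 0.194
```

```bash
python3 - <<'E'
from h import *
shift([.5895,.1873,.165],3)
c=cam('wrist','w7');c=cam('scene','s7');i=c['pixels'][:,:,::-1]
cv2.imwrite('pics/s7z.png',cv2.resize(i[90:180,330:420],None,fx=6.6,fy=6.6,interpolation=cv2.INTER_CUBIC))
c=cam('top','t7');i=c['pixels'][:,:,::-1]
cv2.imwrite('pics/t7z.png',cv2.resize(i[150:240,95:215],None,fx=6,fy=6,interpolation=cv2.INTER_CUBIC))
E
```

```text
shift mm [-0.9 -0.6  0.8] yaw now 2.96 turn -0.04 tilt 0.1 t 8.75 F [-0.24  0.   -1.01] w 0.194
```

View pics/w7.png

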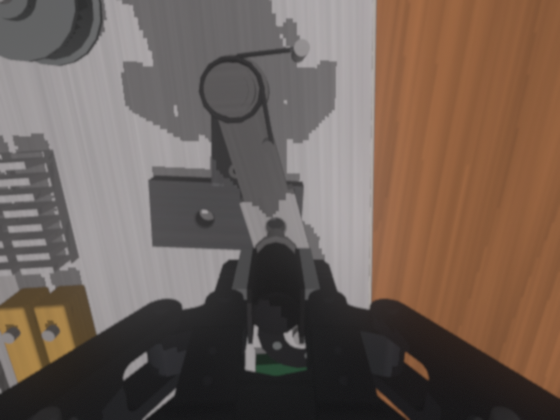

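View pics/s7z.png

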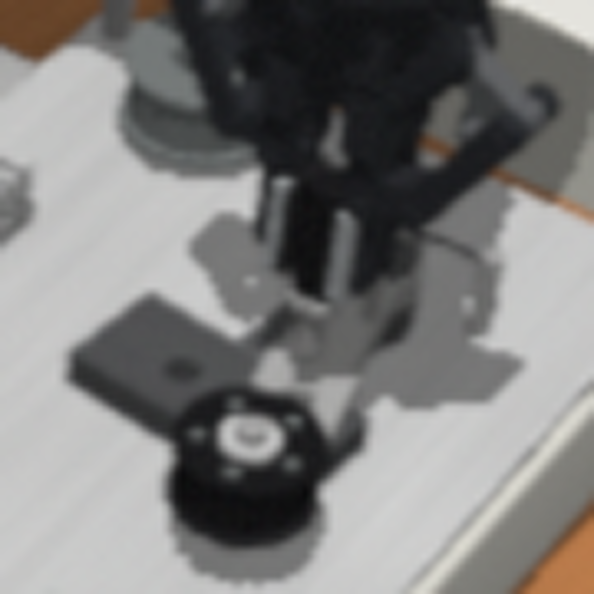

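View pics/t7z.png

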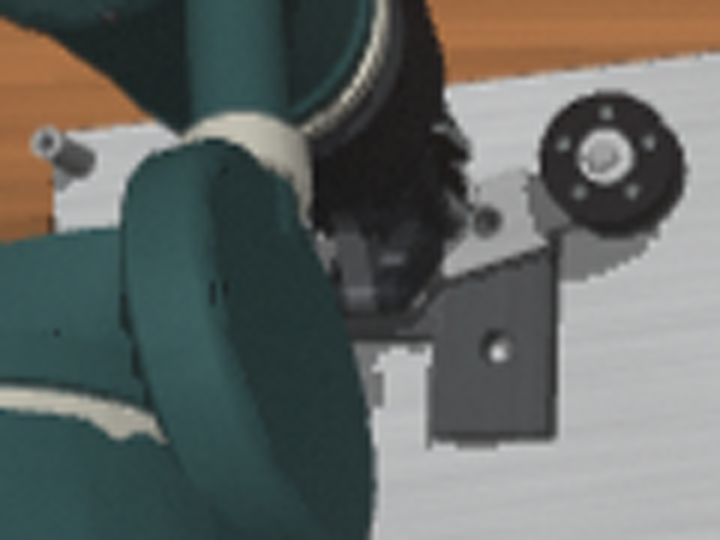

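```bash
python3 - <<'E'
from h import *
i=load('w7')['pixels'][:,:,::-1]
cv2.imwrite('pics/w7z.png',cv2.resize(i[190:265,235:320],None,fx=8,fy=8,interpolation=cv2.INTER_CUBIC))
i=load('s7')['pixels'][:,:,::-1]
cv2.imwrite('pics/s7zz.png',cv2.resize(i[125:170,360:405],None,fx=13,fy=13,interpolation=cv2.INTER_CUBIC))
E
```

View pics/w7z.png

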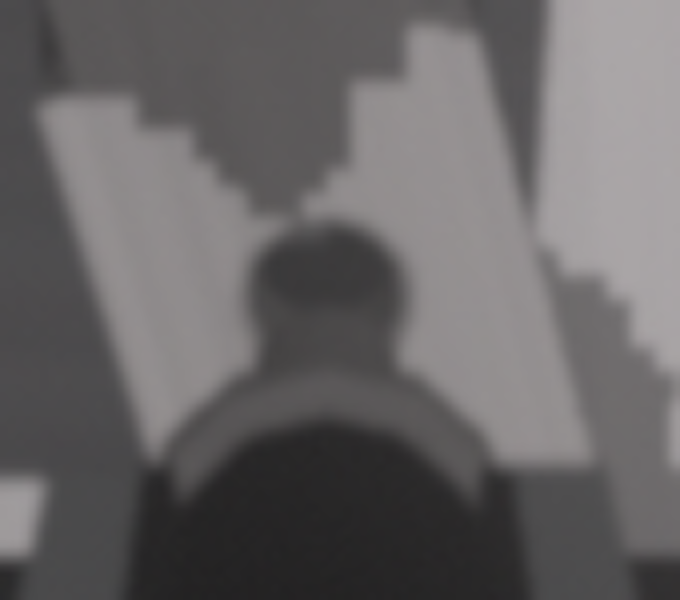

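View pics/s7zz.png

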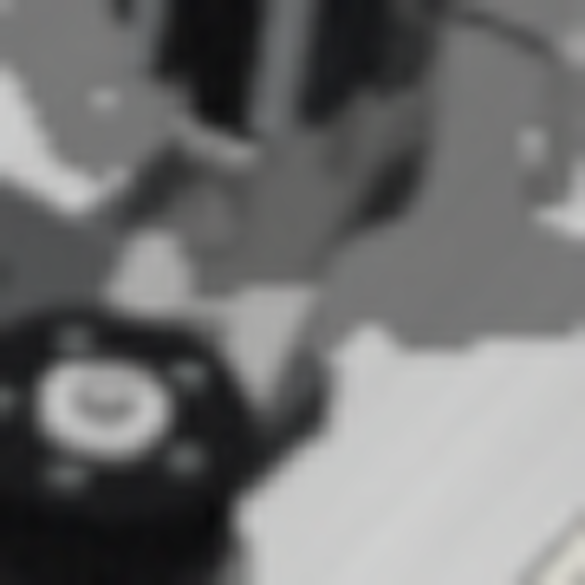

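```bash
python3 - <<'E'
from h import *
c=load('w7')
h=ray(c,*zp(327,297,8,235,190),.113); n=ray(c,*zp(328,306,8,235,190),.1298)
tcp=np.array([.5901,.1882,.1658]); M=R.from_rotvec([2.163,2.277,.002]).as_matrix()
for p in (h,n): print(p.round(4),(M.T@(p-tcp)*1000).round(2))
for r in (222,230): print('hole near edge',(M.T@(ray(c,*zp(327,r,8,235,190),.113)-tcp)*1000).round(2))
shift([.5895,.1873,.165],3)
E
```

```text
[0.5899 0.1883 0.113 ] [ 0.14 -0.32 52.8 ]
[0.5896 0.194  0.1298] [ 5.84 -0.23 36.  ]
hole near edge [ 6.03 -0.31 52.8 ]
hole near edge [ 5.41 -0.31 52.8 ]
shift mm [-0.8 -0.3  0.4] yaw now 2.96 turn -0.04 tilt 0.06 t 8.9 F [-0.13 -0.27 -1.31] w 0.194
```

```bash
python3 - <<'E'
from h import *
c=load('w7')
tcp=np.array([.5901,.1882,.1658]); M=R.from_rotvec([2.163,2.277,.002]).as_matrix()
t=lambda p:(M.T@(p-tcp)*1000).round(2)
for z in (.156,.160): print('collar',z,t(ray(c,*zp(328,370,8,235,190),z)),t(ray(c,*zp(328,425,8,235,190),z)))
for y in (300,306,312): print(y,t(ray(c,*zp(328,y,8,235,190),.1298)),t(ray(c,*zp(328,y,8,235,190),.1338)))
print((R.from_matrix(M).inv()*R.from_matrix(rot(c))).as_matrix().round(3), M.T@(np.array(c['xyz'])-tcp))
d=c['depth'];print(d[190+38:190+45, 276])
P=cloud(c)
for v in range(214,250,2): print(v,t(P[v,276]))
E
```

```text
collar 0.156 [11.85 -0.2   9.8 ] [ 8.38 -0.2   9.8 ]
collar 0.16 [13.49 -0.2   5.8 ] [10.1 -0.2  5.8]
300 [ 6.28 -0.23 36.  ] [ 7.8  -0.22 32.  ]
306 [ 5.84 -0.23 36.  ] [ 7.37 -0.22 32.  ]
312 [ 5.41 -0.23 36.  ] [ 6.94 -0.22 32.  ]
[[-0.     0.958  0.287]
 [ 1.    -0.     0.001]
 [ 0.001  0.287 -0.958]] [ 7.44371467e-02 -5.75701736e-05 -1.43612562e-01]
[0.18634939 0.18369809 0.18343821 0.18204975 0.18119366 0.1800244
 0.16198257]
214 [8.450e+00 2.000e-02 5.174e+01]
216 [7.110e+00 2.000e-02 5.205e+01]
218 [1.200e+00 2.000e-02 6.537e+01]
220 [-3.800e-01  2.000e-02  6.606e+01]
222 [-1.590e+00  2.000e-02  6.571e+01]
224 [-2.930e+00  2.000e-02  6.569e+01]
226 [-4.39e+00  2.00e-02  6.60e+01]
228 [7.680e+00 1.000e-02 3.092e+01]
230 [7.720e+00 1.000e-02 2.789e+01]
232 [7.56e+00 1.00e-02 2.55e+01]
234 [13.77  0.    7.3 ]
236 [14.07  0.    4.14]
238 [12.39  0.    5.85]
240 [11.73  0.    5.09]
242 [11.74  0.    2.76]
244 [12.71  0.   -1.7 ]
246 [12.25 -0.   -2.81]
248 [12.69 -0.   -5.89]
```

move_arm(
  steps=[
    [-2,0,4,0,0],
    [-2,0,9,0,0],
    [-2,0,13,0,0],
    [-2,0,14,0,0],
    [-2,0,14,0,0],
    [-2,0,14,0,0],
  ],
)

```text
time: 9.5
tool_pos: [0.5895, 0.1861, 0.1507]
tcp_rot: [-2.163, -2.278, 0.0]
wrist_force: [-0.6, 0.7, -0.1]
width: 0.194
```

```bash
python3 - <<'E'
from h import *
shift([.5895,.186,.149],3)
c=cam('wrist','w8')
i=c['pixels'][:,:,::-1]
cv2.imwrite('pics/w8z.png',cv2.resize(i[200:275,235:320],None,fx=8,fy=8,interpolation=cv2.INTER_CUBIC))
E
```

```text
shift mm [-0.1 -0.   1.7] yaw now 2.95 turn -0.05 tilt 0.0 t 9.5 F [-0.64  0.65 -0.13] w 0.194
```

View pics/w8z.png

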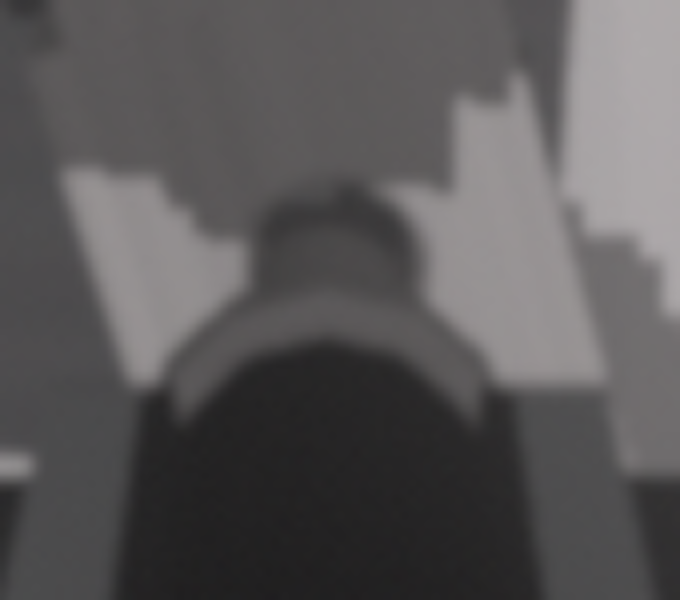

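move_arm(
  steps=[
    [0,0.4,1,0,0],
    [0,0.4,2,0,0],
    [0,0.4,3,0,0],
    [0,0.4,4,0,0],
    [0,0.4,5,0,0],
    [0,0.4,5,0,0],
  ],
)

```text
time: 10.15
tool_pos: [0.5897, 0.186, 0.1455]
tcp_rot: [-2.163, -2.278, 0.001]
wrist_force: [-0.0, 0.3, -0.8]
width: 0.19
```

```bash
python3 - <<'E'
from h import *
shift([.5895,.186,.14],3)
c=cam('wrist','w9')
i=c['pixels'][:,:,::-1]
cv2.imwrite('pics/w9z.png',cv2.resize(i[200:275,235:320],None,fx=8,fy=8,interpolation=cv2.INTER_CUBIC))
E
```

```text
shift mm [ 0.  -0.2  5.5] yaw now 2.95 turn -0.05 tilt 0.03 t 10.15 F [-0.02  0.28 -0.79] w 0.19
```

View pics/w9z.png

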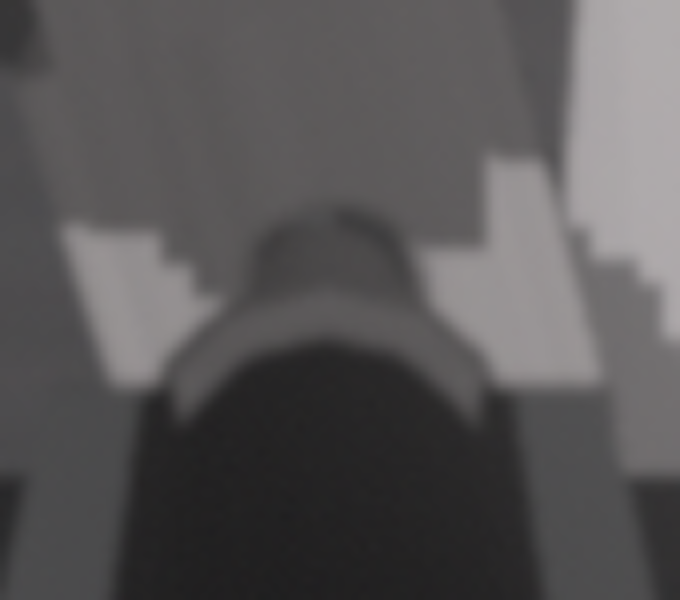

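move_arm(
  steps=[
    [0,0,1,0,0],
    [0,0,2,0,0],
    [0,0,3,0,0],
    [0,0,4,0,0],
    [0,0,4,0,0],
  ],
)

```text
time: 10.7
tool_pos: [0.5897, 0.186, 0.1415]
tcp_rot: [-2.163, -2.278, 0.001]
wrist_force: [0.1, -0.4, -1.2]
width: 0.192
```

move_arm(
  steps=[
    [0,0,1,0,0],
    [0,0,2,0,0],
    [0,0,3,0,0],
    [0,0,3,0,0],
  ],
)

```text
time: 11.1
tool_pos: [0.5897, 0.186, 0.1385]
tcp_rot: [-2.163, -2.278, 0.001]
wrist_force: [0.1, 0.6, -0.9]
width: 0.193
```

move_arm(
  steps=[
    [0,0,1,0,0],
    [0,0,2,0,0],
    [0,0,2,0,0],
  ],
)

```text
time: 11.4
tool_pos: [0.5897, 0.186, 0.1366]
tcp_rot: [-2.163, -2.278, 0.0]
wrist_force: [-0.1, -0.3, -0.8]
width: 0.193
```

move_arm(
  steps=[
    [0,0,0.5,0,0],
    [0,0,1,0,0],
    [0,0,1,0,0],
  ],
)

```text
time: 11.7
tool_pos: [0.5899, 0.186, 0.1357]
tcp_rot: [-2.163, -2.278, 0.0]
wrist_force: [0.9, -0.4, -1.5]
width: 0.195
```

move_arm(
  steps=[
    [0,0,0.5,0,0],
    [0,0,1,0,0],
    [0,0,1,0,0],
  ],
)

```text
time: 12.0
tool_pos: [0.59, 0.1861, 0.135]
tcp_rot: [2.163, 2.278, 0.0]
wrist_force: [-1.0, -0.3, 0.8]
width: 0.196
```

move_arm(
  steps=[
    [0,0,0.3,0,0],
    [0,0,0.6,0,0],
    [0,0,0.6,0,0],
  ],
)

```text
time: 12.3
tool_pos: [0.59, 0.1861, 0.1349]
tcp_rot: [2.163, 2.278, 0.001]
wrist_force: [-2.5, -1.0, 5.1]
width: 0.196
```

```bash
python3 - <<'E'
from h import *
y=np.radians(2.95); X=np.array([-np.sin(y),np.cos(y)]);Y=np.array([np.cos(y),np.sin(y)])
for t0 in (-1.23,-1.255):
  for p in np.arange(0,.75,.05):
    d=80*np.array([np.cos(t0-p)-np.cos(t0),np.sin(t0-p)-np.sin(t0)]); print(t0,round(p,2),(d@X).round(2),(d@Y).round(2))
E
```

```text
-1.23 0.0 0.0 0.0
-1.23 0.05 -1.04 -3.86
-1.23 0.1 -1.9 -7.77
-1.23 0.15 -2.55 -11.71
-1.23 0.2 -3.01 -15.69
-1.23 0.25 -3.26 -19.68
-1.23 0.3 -3.32 -23.68
-1.23 0.35 -3.18 -27.68
-1.23 0.4 -2.84 -31.66
-1.23 0.45 -2.29 -35.62
-1.23 0.5 -1.56 -39.55
-1.23 0.55 -0.62 -43.44
-1.23 0.6 0.51 -47.28
-1.23 0.65 1.82 -51.06
-1.23 0.7 3.33 -54.76
-1.255 0.0 0.0 0.0
-1.255 0.05 -0.95 -3.89
-1.255 0.1 -1.7 -7.81
-1.255 0.15 -2.26 -11.77
-1.255 0.2 -2.61 -15.76
-1.255 0.25 -2.77 -19.75
-1.255 0.3 -2.73 -23.75
-1.255 0.35 -2.48 -27.75
-1.255 0.4 -2.04 -31.72
-1.255 0.45 -1.4 -35.67
-1.255 0.5 -0.57 -39.58
-1.255 0.55 0.46 -43.45
-1.255 0.6 1.69 -47.25
-1.255 0.65 3.1 -51.0
-1.255 0.7 4.7 -54.66
```

move_arm(
  steps=[
    [-0.3,-1,0,0,0],
    [-0.5,-2,0,0,0],
    [-0.8,-3,0,0,0],
    [-1,-3.9,0,0,0],
    [-1.2,-5,0,0,0],
    [-1.4,-6,0,0,0],
    [-1.6,-7,0,0,0],
    [-1.8,-7.8,0,0,0],
    [-1.8,-7.8,0,0,0],
  ],
)

```text
time: 13.2
tool_pos: [0.5845, 0.1846, 0.135]
tcp_rot: [2.162, 2.276, 0.008]
wrist_force: [5.1, 2.9, 0.9]
width: 0.194
```

```bash
python3 - <<'E'
from h import *
shift([.59,.1861,.1349],3); print(bot.read_state()['torque'])
c=cam('wrist','w10')
i=c['pixels'][:,:,::-1]
cv2.imwrite('pics/w10.png',i)
E
```

```text
shift mm [1.2 5.6 0.1] yaw now 2.95 turn -0.05 tilt 0.33 t 13.2 F [5.14 2.92 0.91] w 0.194
[ 0.47557234 -1.20952777 -0.0672439 ]
```

View pics/w10.png

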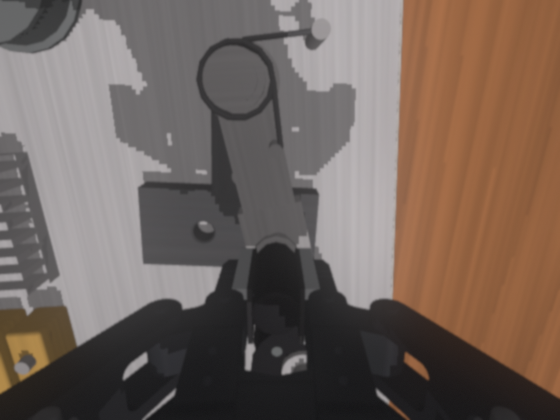

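move_arm(
  steps=[
    [0,-1,0.2,0,0],
    [0,-2,0.3,0,0],
    [-0.1,-3,0.3,0,0],
    [-0.2,-4,0.3,0,0],
    [-0.3,-5,0.3,0,0],
    [-0.4,-6,0.3,0,0],
    [-0.5,-7,0.3,0,0],
    [-0.6,-8,0.3,0,0],
    [-0.6,-8,0.3,0,0],
  ],
)

```text
time: 14.15
tool_pos: [0.577, 0.1832, 0.135]
tcp_rot: [2.161, 2.275, 0.008]
wrist_force: [6.6, 1.5, 1.2]
width: 0.193
```

```bash
python3 - <<'E'
from h import *
shift([.59,.1861,.1349],3)
E
```

```text
shift mm [ 2.2 13.1  0.2] yaw now 2.95 turn -0.05 tilt 0.38 t 14.15 F [6.55 1.48 1.17] w 0.193
```

move_arm(
  steps=[
    [0,-1,0.2,0,0],
    [0,-2,0.3,0,0],
    [0,-3,0.3,0,0],
    [0,-4,0.3,0,0],
    [-0.1,-5,0.3,0,0],
    [-0.1,-6,0.3,0,0],
    [-0.1,-7,0.3,0,0],
    [-0.2,-8,0.3,0,0],
    [-0.2,-8,0.3,0,0],
  ],
)

```text
time: 15.05
tool_pos: [0.5696, 0.1824, 0.135]
tcp_rot: [2.16, 2.274, 0.009]
wrist_force: [7.3, -0.1, 1.0]
width: 0.191
```

```bash
python3 - <<'E'
from h import *
shift([.59,.1861,.1349],3)
c=cam('wrist','w11')
E
```

```text
shift mm [ 2.6 20.6  0.2] yaw now 2.96 turn -0.04 tilt 0.44 t 15.05 F [ 7.32 -0.09  1.  ] w 0.191
```

View pics/w11.png

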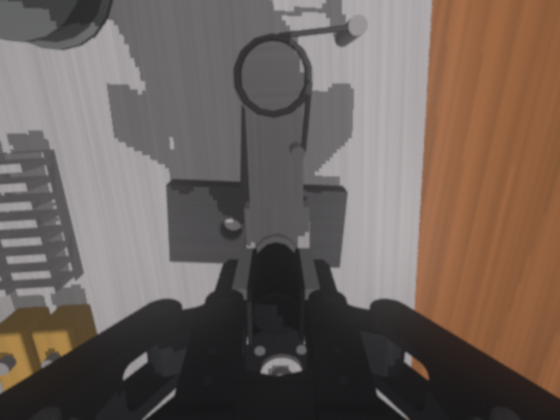

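move_arm(
  steps=[
    [0,-1,0.3,0,0],
    [0.1,-2,0.5,0,0],
    [0.2,-3,0.5,0,0],
    [0.3,-4,0.5,0,0],
    [0.4,-5,0.5,0,0],
    [0.4,-6,0.5,0,0],
    [0.5,-7,0.5,0,0],
    [0.6,-8,0.5,0,0],
    [0.6,-8,0.5,0,0],
  ],
)

```text
time: 16.0
tool_pos: [0.5623, 0.1824, 0.1349]
tcp_rot: [2.159, 2.274, 0.011]
wrist_force: [8.1, -0.7, 1.7]
width: 0.199
```

```bash
python3 - <<'E'
from h import *
shift([.59,.1861,.1349],3)
E
```

```text
shift mm [ 2.3 27.9  0.3] yaw now 2.97 turn -0.03 tilt 0.52 t 16.0 F [ 8.13 -0.68  1.66] w 0.199
```

move_arm(
  steps=[
    [0.1,-1,0.3,0,0],
    [0.2,-2,0.5,0,0],
    [0.4,-3,0.5,0,0],
    [0.6,-4,0.5,0,0],
    [0.8,-5,0.5,0,0],
    [1,-6,0.5,0,0],
    [1.2,-7,0.5,0,0],
    [1.4,-7.9,0.5,0,0],
    [1.4,-7.9,0.5,0,0],
  ],
)

```text
time: 16.9
tool_pos: [0.555, 0.183, 0.1349]
tcp_rot: [2.158, 2.273, 0.012]
wrist_force: [8.0, -1.9, 3.6]
width: 0.198
```

```bash
python3 - <<'E'
from h import *
shift([.59,.1861,.1349],3)
c=cam('wrist','w12')
E
```

```text
shift mm [ 1.3 35.1  0.4] yaw now 2.98 turn -0.02 tilt 0.61 t 16.9 F [ 8.02 -1.95  3.63] w 0.198
```

View pics/w12.png

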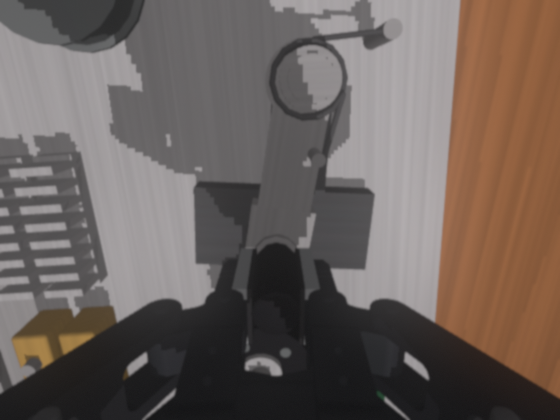

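move_arm(
  steps=[
    [0.1,-0.6,0.1,0,0],
    [0.3,-1.2,0.1,0,0],
    [0.4,-1.8,0.1,0,0],
    [0.5,-2.4,0.1,0,0],
    [0.6,-3,0.1,0,0],
    [0.8,-3.5,0.1,0,0],
    [0.9,-4,0.1,0,0],
    [0.9,-4,0.1,0,0],
  ],
)

```text
time: 17.75
tool_pos: [0.5511, 0.1836, 0.1349]
tcp_rot: [2.157, 2.273, 0.011]
wrist_force: [9.2, -2.6, 4.1]
width: 0.196
```

move_arm(
  steps=[
    [0.2,-0.6,0.1,0,0],
    [0.4,-1.2,0.1,0,0],
    [0.6,-1.8,0.1,0,0],
    [0.7,-2.4,0.1,0,0],
    [0.7,-2.4,0.1,0,0],
  ],
)

```text
time: 18.25
tool_pos: [0.5481, 0.184, 0.1347]
tcp_rot: [2.158, 2.273, 0.01]
wrist_force: [8.6, -2.5, 4.7]
width: 0.197
```

move_arm(
  steps=[
    [0.1,-0.5,0.1,0,0],
    [0.3,-1,0.1,0,0],
    [0.3,-1,0.1,0,0],
  ],
)

```text
time: 18.55
tool_pos: [0.5465, 0.1842, 0.1343]
tcp_rot: [2.159, 2.274, 0.008]
wrist_force: [6.4, -3.2, 4.2]
width: 0.196
```

move_arm(
  steps=[
    [0.1,-0.5,0,0,0],
    [0.3,-1,0,0,0],
    [0.3,-1,0,0,0],
  ],
)

```text
time: 18.85
tool_pos: [0.5455, 0.1845, 0.1343]
tcp_rot: [2.159, 2.274, 0.008]
wrist_force: [6.8, -3.5, 4.5]
width: 0.195
```

move_arm(
  steps=[
    [-0.2,0,0.1,0,0],
    [-0.5,0,0.2,0,0],
    [-0.5,0,0.2,0,0],
  ],
)

```text
time: 19.15
tool_pos: [0.5454, 0.1842, 0.1339]
tcp_rot: [2.159, 2.274, 0.008]
wrist_force: [7.3, -2.5, 3.8]
width: 0.193
```

move_arm(
  steps=[
    [0,-0.4,0.2,0,0],
    [0,-0.8,0.4,0,0],
    [0,-0.8,0.4,0,0],
  ],
)

```text
time: 19.45
tool_pos: [0.5449, 0.1843, 0.1337]
tcp_rot: [2.159, 2.274, 0.009]
wrist_force: [7.4, -2.2, 3.8]
width: 0.192
```

move_arm(
  steps=[
    [0,-0.5,0.2,0,0],
    [0.1,-1,0.3,0,0],
    [0.1,-1,0.3,0,0],
  ],
)

```text
time: 19.75
tool_pos: [0.544, 0.1845, 0.1336]
tcp_rot: [2.159, 2.274, 0.01]
wrist_force: [9.0, -1.6, 4.7]
width: 0.196
```

move_arm(
  steps=[
    [-0.1,-0.5,0.2,0,0],
    [-0.1,-1,0.3,0,0],
    [-0.1,-1,0.3,0,0],
  ],
)

```text
time: 20.05
tool_pos: [0.5432, 0.1845, 0.1334]
tcp_rot: [2.159, 2.274, 0.011]
wrist_force: [7.5, -0.9, 3.9]
width: 0.197
```

move_arm(
  steps=[
    [0,0,0.4,0,0],
    [0,0,0.8,0,0],
    [0,0,0.8,0,0],
  ],
)

```text
time: 20.35
tool_pos: [0.5432, 0.1845, 0.1325]
tcp_rot: [2.159, 2.274, 0.011]
wrist_force: [6.7, -1.8, 3.6]
width: 0.198
```

```bash
python3 - <<'E'
from h import *
shift([.59,.1861,.1349],3)
c=cam('wrist','w13');P=cloud(c)
for v in range(222,262,3): print(v,P[v,276].round(4))
cv2.imwrite('pics/w13z.png',cv2.resize(c['pixels'][190:275,225:330,::-1],None,fx=7,fy=7,interpolation=cv2.INTER_CUBIC))
c=cam('scene','s13');i=c['pixels'][:,:,::-1]
cv2.imwrite('pics/s13z.png',cv2.resize(i[90:180,330:420],None,fx=6.6,fy=6.6,interpolation=cv2.INTER_CUBIC))
E
```

```text
shift mm [-0.8 46.9 -2. ] yaw now 2.97 turn -0.03 tilt 0.53 t 20.35 F [ 6.71 -1.83  3.63] w 0.198
222 [0.5426 0.2    0.1139]
225 [0.5427 0.198  0.1129]
228 [0.5428 0.1966 0.1132]
231 [0.5428 0.1953 0.114 ]
234 [0.5426 0.1982 0.1251]
237 [0.5426 0.1978 0.1278]
240 [0.5427 0.196  0.127 ]
243 [0.5426 0.1962 0.1308]
246 [0.5426 0.1967 0.1352]
249 [0.5425 0.1971 0.1393]
252 [0.5425 0.1968 0.1417]
255 [0.5425 0.1969 0.1448]
258 [0.5424 0.197  0.1478]
261 [0.5424 0.1967 0.1498]
```

View pics/w13z.png

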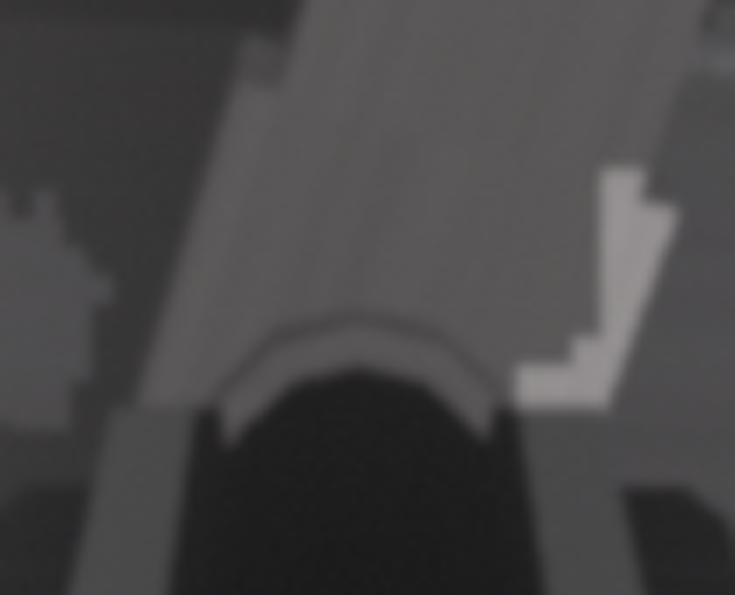

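View pics/s13z.png

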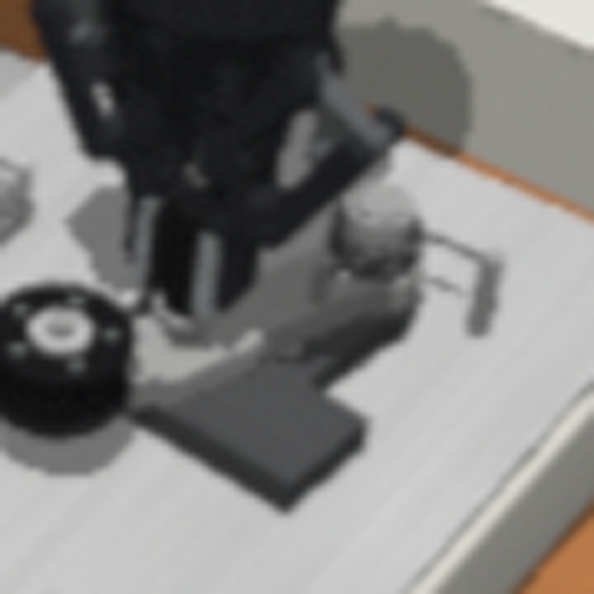

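move_arm(
  steps=[
    [0,0,0.4,0,0],
    [0,0,0.8,0,0],
    [0,0,1.2,0,0],
    [0,0,1.2,0,0],
  ],
)

```text
time: 20.85
tool_pos: [0.5433, 0.1844, 0.1315]
tcp_rot: [2.159, 2.274, 0.011]
wrist_force: [7.7, -1.2, 4.5]
width: 0.194
```

move_arm(
  steps=[
    [0,0,0.4,0,0],
    [0,0,0.8,0,0],
    [0,0,1.2,0,0],
    [0,0,1.2,0,0],
  ],
)

```text
time: 21.25
tool_pos: [0.5437, 0.1844, 0.1305]
tcp_rot: [2.158, 2.273, 0.012]
wrist_force: [8.7, -1.7, 5.7]
width: 0.193
```

move_arm(
  steps=[
    [0,0.3,0.3,0,0],
    [0,0.6,0.8,0,0],
    [0,0.6,1.2,0,0],
    [0,0.6,1.2,0,0],
  ],
)

```text
time: 21.65
tool_pos: [0.5439, 0.1844, 0.129]
tcp_rot: [2.158, 2.274, 0.011]
wrist_force: [7.7, -2.4, 3.7]
width: 0.192
```

move_arm(
  steps=[
    [0,0,0.4,0,0],
    [0,0,0.8,0,0],
    [0,0,1.2,0,0],
    [0,0,1.2,0,0],
  ],
)

```text
time: 22.05
tool_pos: [0.5439, 0.1844, 0.1278]
tcp_rot: [2.158, 2.274, 0.01]
wrist_force: [8.3, -2.0, 3.7]
width: 0.193
```

move_arm(
  steps=[
    [0,0,0.5,0,0],
    [0,0,1,0,0],
    [0,0,1.5,0,0],
    [0,0,2,0,0],
    [0,0,2.5,0,0],
    [0,0,2.5,0,0],
  ],
)

```text
time: 22.65
tool_pos: [0.5439, 0.1843, 0.1252]
tcp_rot: [2.159, 2.273, 0.011]
wrist_force: [7.6, -2.4, 4.5]
width: 0.193
```

move_arm(
  steps=[
    [0,0,0.5,0,0],
    [0,0,1,0,0],
    [0,0,1.5,0,0],
    [0,0,1.5,0,0],
  ],
)

```text
time: 23.05
tool_pos: [0.544, 0.1843, 0.1238]
tcp_rot: [2.158, 2.273, 0.011]
wrist_force: [7.8, -0.9, 5.9]
width: 0.191
```

move_arm(
  steps=[
    [0,0.5,0.4,0,0],
    [0,1,0.7,0,0],
    [0,1.5,1,0,0],
    [0,1.5,1,0,0],
  ],
)

```text
time: 23.45
tool_pos: [0.5451, 0.1841, 0.123]
tcp_rot: [2.159, 2.274, 0.009]
wrist_force: [6.9, -3.7, 7.2]
width: 0.198
```

```bash
python3 - <<'E'
from h import *
shift([.59,.1861,.1349],3)
E
```

```text
shift mm [ -0.4  45.1 -11.6] yaw now 2.98 turn -0.02 tilt 0.48 t 23.45 F [ 6.85 -3.73  7.16] w 0.198
```

move_arm(
  steps=[
    [0,0.5,0,0,0],
    [0,1,0,0,0],
    [0,1.5,0,0,0],
    [0,2,0,0,0],
    [0,2,0,0,0],
  ],
)

```text
time: 23.95
tool_pos: [0.5459, 0.1839, 0.1229]
tcp_rot: [2.16, 2.275, 0.005]
wrist_force: [3.3, -4.3, 9.9]
width: 0.192
```

move_arm(
  steps=[
    [0,0.5,0.2,0,0],
    [0,1,0.4,0,0],
    [0,1,0.4,0,0],
  ],
)

```text
time: 24.25
tool_pos: [0.5461, 0.1839, 0.1229]
tcp_rot: [2.16, 2.276, 0.003]
wrist_force: [-0.1, -4.6, 13.3]
width: 0.194
```

move_arm(
  steps=[
    [-0.6,0,-1,0,0],
    [-1.2,0,-2,0,0],
    [-1.5,0,-3,0,0],
    [-1.5,0,-3,0,0],
    [-1.5,0,-3,0,0],
  ],
)

```text
time: 24.75
tool_pos: [0.5458, 0.1837, 0.1231]
tcp_rot: [2.162, 2.276, 0.005]
wrist_force: [7.0, 1.2, -0.5]
width: 0.195
```

move_arm(
  steps=[
    [0.3,1,0.3,0,0],
    [0.3,2,0.5,0,0],
    [0.3,2,0.5,0,0],
    [0.3,2,0.5,0,0],
  ],
)

```text
time: 25.15
tool_pos: [0.5462, 0.1837, 0.123]
tcp_rot: [-2.163, -2.278, 0.0]
wrist_force: [2.0, 0.4, 4.6]
width: 0.196
```

move_arm(
  steps=[
    [0,0.5,-0.5,0,0],
    [0,0.8,-0.8,0,0],
    [0,0.8,-0.8,0,5],
    [0,0.8,-0.8,0,15],
    [0,0.8,-0.8,0,22],
    [0,0.8,-0.8,0,28],
    [0,0.8,-0.8,0,40],
    [0,0.8,-0.8,0,60],
    [0,0.8,-0.8,0,60],
    [0,0.8,-0.8,0,60],
  ],
)

```text
time: 26.15
tool_pos: [0.5469, 0.1837, 0.1233]
tcp_rot: [-2.163, -2.278, 0.0]
wrist_force: [-0.4, 0.1, 0.2]
width: 0.601
```

```bash
python3 - <<'E'
from h import *
shift([.59,.1861,.1349],3)
c=cam('wrist','w14')
E
```

```text
shift mm [  0.2  43.2 -11.6] yaw now 2.96 turn -0.04 tilt 0.02 t 26.15 F [-0.39  0.09  0.19] w 0.601
```

View pics/w14.png

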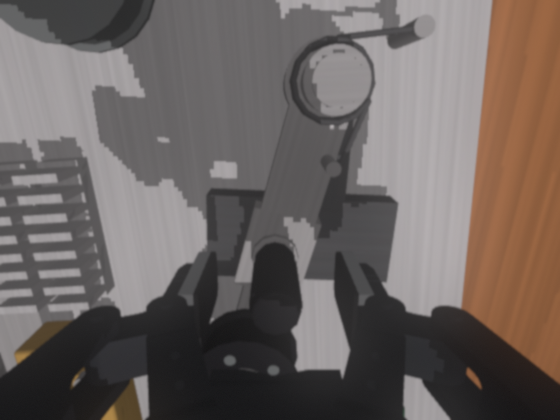

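The jaws are open and the arm is still held; the pin stands upright at (276,285). Retreating straight up to check.

move_arm(
  steps=[
    [0,0,-10,0,60],
    [0,0,-25,0,60],
    [0,0,-45,0,60],
    [0,0,-70,0,60],
    [0,0,-95,0,60],
    [0,0,-115,0,60],
    [0,0,-125,0,60],
    [0,0,-130,0,60],
    [0,0,-130,0,60],
    [0,0,-130,0,60],
    [0,0,-130,0,60],
  ],
)

```text
time: 27.3
tool_pos: [0.5462, 0.1835, 0.2519]
tcp_rot: [-2.163, -2.277, 0.003]
wrist_force: [0.2, 0.6, -0.0]
width: 0.6
```

```bash
python3 - <<'E'
from h import *
shift([.59,.1861,.1349],3)
c=cam('wrist','w15');P=cloud(c)
m=(P[...,2]>.13)&(P[...,2]<.2)&(np.linalg.norm(P[...,:2]-[.546,.186],axis=-1)<.025)
print(m.sum(),np.median(P[m],0),np.percentile(P[m][:,2],[50,80,90,95,99]))
c=cam('scene','s15');i=c['pixels'][:,:,::-1]
cv2.imwrite('pics/s15z.png',cv2.resize(i[90:180,320:430],None,fx=6,fy=6,interpolation=cv2.INTER_CUBIC))
E
```

```text
shift mm [  0.4  44.2 116.9] yaw now 2.96 turn -0.04 tilt 0.15 t 27.3 F [ 0.23  0.62 -0.04] w 0.6
747 [0.54607524 0.19023096 0.16128786] [0.16128786 0.16223352 0.16255989 0.16286467 0.16325161]
```

View pics/w15.png

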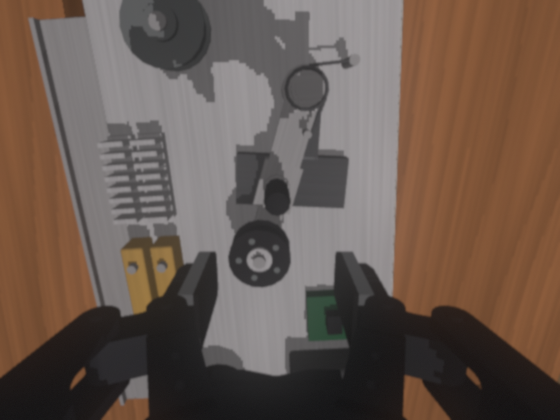

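View pics/s15z.png

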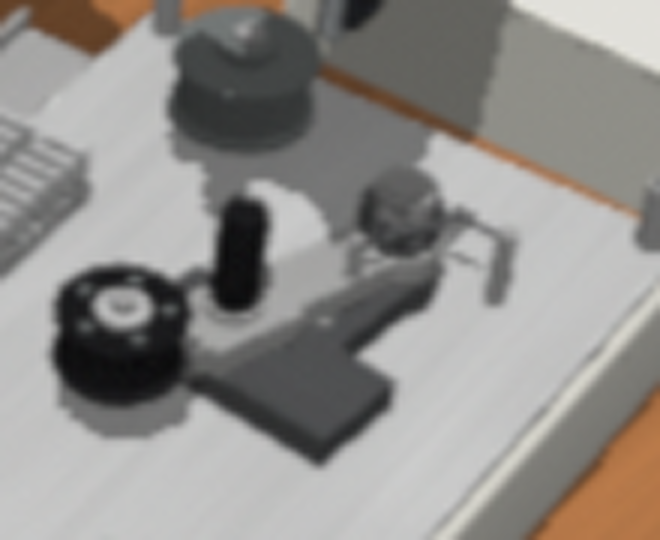

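The pin is upright with its collar on the arm. Its top measures 0.161 to 0.162 m against the 0.161 m expected when fully home. The arm has stayed swung back, so I'm handing in.

```bash
python3 - <<'E'
from h import *
c=cam('top','t16');P=cloud(c)
o=load('top0')
for u,v in [(421,270),(428,165)]: print(P[v,u].round(3),cloud(o)[v,u].round(3))
print(bot.finish_job())
E
```

```text
[ 0.397 -0.353  0.111] [ 0.397 -0.354  0.109]
[ 0.633 -0.386  0.104] [ 0.633 -0.386  0.104]
the job is handed in; nothing more can be done
None
```

The tension arm is locked back, with the pin alone holding it. I handed the job in at about 27 s of the 72 s allowed; no verdict was reported.

**What I did:** I lifted the pin out of the service block and put it through the arm's hole until it touched the lock plate. I then swung the arm while leaning on the pin with about 2 to 5 N. The lock hole came up at roughly 0.55 to 0.58 rad, and I worked the pin down 12 mm to its seat, backed off, opened the gripper and retreated.

**Last checks:**
- **Pin seated:** the pin looked upright with its collar on the arm. Its top measured 0.161–0.162 m, against 0.161 m expected when fully home.
- **Arm held:** before release, giving way to the spring by 2 mm moved the tool only about 0.4 mm. The arm stayed back after release. I judged its angle from the tool's travel and did not measure it directly.
- **Key and bottle:** the top camera read both at the same place before and after, within 2 mm.
- **Robot clear:** it stood well above the pin, with wrist force near zero.

**Disagreements and force:** the cameras disagreed by 2 to 5 mm on absolute positions, so I lined up pin and hole from one wrist picture. The pin went into the lock hole slowly against friction instead of dropping in. I saw up to 13 N vertical wrist force while seating it, above the 3 to 8 N meant for feeling but well under the 35 N limit.

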